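Turn the grating disc onto its drive pin and press it home

TASK

The grating disc of the white shredder sits loosely raised on its spindle. Push the disc round with a fingertip (its black ribs give something to push against) until the notch in its rim, marked by a red stripe, stands over the orange drive pin, then press it gently down until it is fully home with the pin in the notch, and take the hand away. Only touch and push: do not lift or pull the disc up, and leave everything else on the table where it stands.

Things in the scene. Friction and masses are not known exactly. Their poses are not given: they have to be found in the camera images.
- shredder: White round motor base of a tabletop shredder, fixed to the table, 166 mm across, 70 mm tall, flat dark deck on top. Origin at the centre of its underside, below the upright spindle axis; z up; its +x points from the axis towards the drive pin.
- drive_pin (a point): Top centre of the orange drive pin, which stands 11 mm up from the deck, 10 mm wide across, 24 mm long radially (46 to 70 mm from the spindle axis), its top rounded. The point is 58 mm from the spindle axis, 81 mm above the table. Outside the disc's rim it is carried by an orange bracket, 20 mm wide, 66 to 85 mm from the axis, its top 91 mm above the table, which shows where the pin is.
- disc (a joint): Angle of the steel grating disc about the upright spindle, rad, positive anticlockwise seen from above; the notch is over the pin at 0 (and at any whole turn, 6.283). It starts between 0.9 and 5.4, turns freely either way past these values, and stays where it is left (friction torque about 0.05 N m).
- disc_down (a joint): How far the disc has been pressed down the spindle, m: 0 at the start (disc raised, underside 1 mm above the pin), 0.010 fully home (disc's top face then 77 mm above the table), negative if lifted. It slides stiffly (3 to 5 N of push moves it) and does not fall or spring back by itself. Away from the notch, the pin stops it at 0.001 to 0.004, with a springy feel.
- notch (a point): Middle of the notch in the disc's rim, 58 mm from the axis, at the disc's top face; the notch is open to the rim, 18 mm wide, 42 to 62 mm from the axis, so the pin enters within about 0.06 rad either side. The steel disc is 124 mm across, 5 mm thick, its top face 87 mm above the table at the start. A red stripe on the disc points from the hub to it.
- hub_top (a point): Top centre of the disc's black hub, 26 mm across, 16 mm high above the disc's top face, on the spindle axis: the place to press.
- rib_a (a point): Top middle of one black finger rib standing on the disc: 8 mm thick, 12 mm high above the disc's top face, running radially from 18 to 54 mm from the axis, a quarter turn anticlockwise of the notch seen from above. This point is 36 mm from the axis.
- rib_b (a point): The same on the opposite rib, a quarter turn clockwise of the notch.
- salt_shaker: Bystander, loose: salt shaker, clear with a domed grey cap, 44 mm across, 90 tall mm; origin at the centre of its underside.
- milk_tin: Bystander, loose: small red food tin, 75 mm across, 58 tall mm; origin at the centre of its underside.
- dip_cup_0: Bystander, loose: small grey dip cup, 67 mm across, 33 tall mm; origin at the centre of its underside.
- chilli_jar: Bystander, loose: chilli jar with a silver lid, 70 mm across, 112 tall mm; origin at the centre of its underside.
- call_bell: Bystander, loose: white counter bell on a black foot, 82 mm across, 64 tall mm; origin at the centre of its underside.
- peg_b: Bystander, loose: blue bag clip, 72 long, 15 wide, 12 tall mm; origin at the centre of its underside.
- season_box: Bystander, loose: clear seasoning box with three wells and a lid, 138 x 266, 129 tall mm; origin at the centre of its underside.

How it is judged:
By the outcome, as a careful person would: the job done as asked, in the order asked, and still so for the second after the job is handed in, with the robot touching nothing.
It also fails if it takes over 45 s, if anything falls off the work surface, if the arm or the gripper's body presses on something with over 40 N, if the wrist force passes 120 N, or if a joint passes its speed limit or range.

ROBOT

A 7-joint arm with a two-finger parallel gripper is mounted at the origin on the work surface; the furniture and walls round the work are solid. World frame = base frame: x ahead of the robot, y to its left, z up, the work surface at z = 0. Lengths are in m, angles in rad, forces in N, time in s.
With the tool pointing down it reaches from about 0.4 to 0.85 m from the base axis. Payload 10.4 kg.
Tool frame: the origin (TCP) lies midway between the tips of the shut fingers; the grasp point (between the pads) lies 19 mm behind it; z points along the fingers, y is the line along which they close (so a half turn about z gives the same grasp; the last joint's range is limited). The gripper opens to 87 mm and grips with 3 to 60 N. Pads are 19 mm wide; open, the fingers measure 117 mm over their backs; the gripper's body (75 mm by 190 mm) begins 51 mm behind the grasp point.
Start: joints at [-1.289, 0.332, -0.065, 1.46, 0.022, 1.35, -0.088], TCP at [0.188, 0.596, 0.223] pointing down, gripper open.
Joint ranges: [-2.6, 2.6], [-0.5, 2.12], [-1.47, 1.34], [0.16, 2.42], [-1.27, 4.41], [0.06, 2.06], [-2.6, 2.6]. Speed limits (rad/s): [2.22, 2.22, 2.79, 2.79, 3.14, 3.14, 3.14].

INTERFACE

Orientations are given as a unit quaternion [x, y, z, w].
In Python, from bench import r gives the robot as it stands.
- The arm moves only by the tool apply_moves, never from a script. Its argument "steps" is a list of rows, each a list of 7 numbers: the turn, a rotation vector about the tool's x, y, z in rad, then the shift along the tool's x, y, z in mm, then the opening, from -1 (shut) to 1 (fully open). In form: [[ax, ay, az, x, y, z, claw], ...]. A call has 1 to 20 rows; each row is the pose to reach, as a shift and turn from the pose commanded when the call began, along the tool's axes at that moment; what a row does not reach only later rows make up. A row lasts 1/12 s, in which the tool goes at most 41.7 mm and 7.16 degrees, less where a joint would pass 70% of its speed; a pose out of reach is approached as far as the arm can. A call with a gripper value outside its range is refused whole. The fingers move at their own pace and stop on an object; "force" is the grip in N (left out, the last holds). Time passes only in rows, so rows that repeat a pose let the fingers close. It gives the time, the measured TCP pose, the force, the opening and the grip force at its end, in the units of the state.
- r.read_state(): the state, without advancing time (a new reading comes with each control period).
- r.camera(name): name is "scene" or "top" or "wrist"; returns a dict with "pixels" (480x640x3 uint8, red, green, blue), "z_map" (480x640 float32, m along the optical axis (not along the pixel's ray), 0 where there is no reading), "fovy" (degrees; the focal length in pixels is half the picture's height over the tangent of half this angle, whatever the lens; pixels are square), "cx", "cy" (the principal point, pixels), "position" and "orientation" of the camera in the world. Camera axes: x right, y down, z forward; pixel columns grow to the right and rows downward; lengths in m; the calibration is good to about 2 mm. The wrist camera is an equidistant fisheye: a pixel r from the principal point sees the ray r / f radians off the axis. A picture is of the moment at which its call begins.
- r.close_job(): hands the job in; it is judged then, once.
The state is a dict: "time": time; "joint_positions": joint angles; "joint_vel": joint speeds; "joint_torque": joint torques, N m; "ee_pos": TCP position; "eef_rot": TCP orientation; "ft_force": force on the tool from outside, world axes, zero at the start; "torque": the same for the moment, N m; "width": finger opening in m; "grip_force": force on a finger pad.
Only numpy, scipy, OpenCV 4.12 (cv2) and the standard library are available. Lean on these libraries where they do the work, as an engineer would, in place of code of your own. Each camera call takes 0.05 s, during which the arm holds its last target. There are 200 camera calls.

## Working session

There is one attempt and no reset: what is moved stays moved. The work goes in short steps, Python scripts to look and compute and a tool call to move; the robot and the scene stay as the last step left them, time stands still between calls to the robot, and variables do not carry over. Pictures are saved under pics/ and viewed, at most 10 in all, crops included, and the job is handed in when it is done.

Besides the shell and the picture viewer there is one more tool, called after "Call:" in YAML: its name, and indented under it one key for each argument. apply_moves: Moves the arm, as the interface text tells. Its arguments: {"type":"object","properties":{"steps":{"type":"array","items":{"type":"array","items":{"type":"number"}}},"force":{"type":"number"}},"required":["steps"]}

```bash
ls; mkdir -p pics; cat > h.py <<'E'
import numpy as np, cv2
from scipy.spatial.transform import Rotation as R
from bench import r
def cam(n,save=None):
    c=r.camera(n); c['f']=240/np.tan(np.radians(c['fovy'])/2)
    c['R']=R.from_quat(c['orientation']).as_matrix() if np.size(c['orientation'])==4 else np.array(c['orientation'])
    if save: cv2.imwrite('pics/'+save,c['pixels'][:,:,::-1])
    return c
def onplane(c,u,v,z):
    d=c['R']@np.array([(u-c['cx'])/c['f'],(v-c['cy'])/c['f'],1.0]); p=np.array(c['position'])
    return p+d*(z-p[2])/d[2]
def cloud(c):
    v,u=np.mgrid[0:480,0:640]; z=c['z_map']
    P=np.stack([(u-c['cx'])/c['f']*z,(v-c['cy'])/c['f']*z,z],-1)
    return P@c['R'].T+np.array(c['position'])
E
python3 - <<'E'
from h import *
for n in('top','scene'):
    c=cam(n,n+'0.png'); print(n,c['fovy'],c['cx'],c['cy'],c['position'],c['orientation'])
print(r.read_state())
E
```

```text
pics
top 51.85061512773029 319.95812582961446 243.24311017849865 [ 0.38147477 -0.10082489  1.45986724] [-0.70100612  0.71245826 -0.02613474  0.01762441]
scene 57.28839379892737 321.4193808304817 236.50751387408206 [-0.08619798 -0.61539096  0.9801728 ] [ 0.85799798 -0.37460352  0.14399103 -0.32059047]
{'time': 0.1, 'joint_positions': array([-1.28858968,  0.33282103, -0.06468322,  1.4608413 ,  0.02161867,
        1.3498857 , -0.08846258]), 'joint_vel': array([ 7.50564821e-05, -2.01635040e-03,  8.63712815e-04, -1.72789769e-03,
        4.47947574e-04, -1.94867961e-03, -1.05480128e-03]), 'joint_torque': array([ 1.34620415e-03, -6.24541426e+01,  2.45602144e-02, -3.90716600e+01,
       -6.14948873e-02,  3.66137666e-02,  6.05639980e-05]), 'ee_pos': array([0.18748584, 0.59586552, 0.2218334 ]), 'eef_rot': array([ 1.51791996e-01,  9.88412259e-01, -6.27238404e-04, -5.63239155e-05]), 'ft_force': array([-0.04224103, -0.09315606,  0.49003594]), 'torque': array([-0.05190437, -0.00236247, -0.04168551]), 'grip_force': 0.0, 'width': 0.08710870956868791}
```

View pics/top0.png

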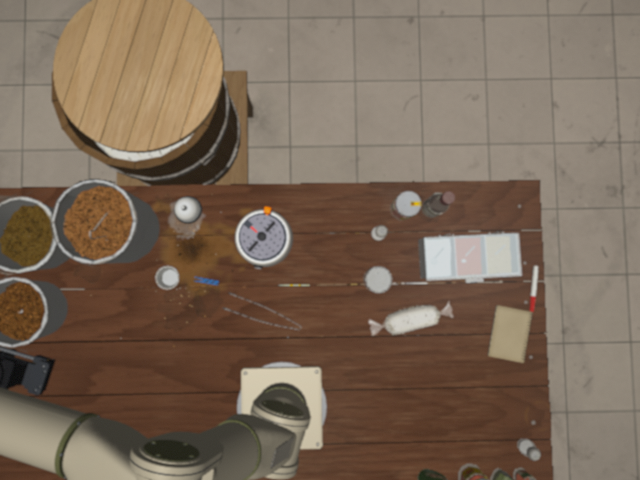

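View pics/scene0.png

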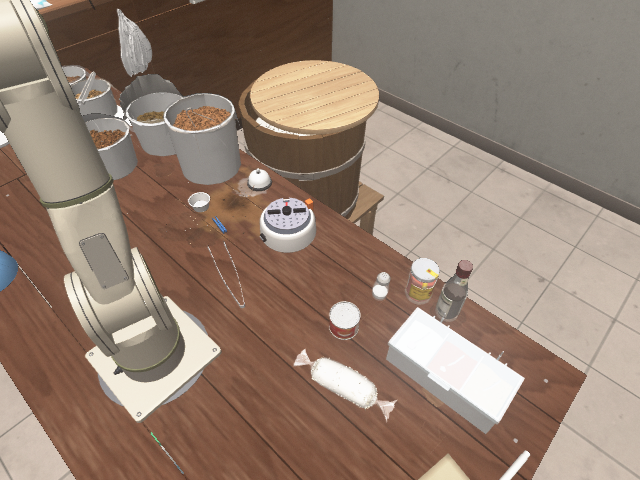

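The top view shows the shredder at about (263,237), the orange bracket at (267,210) and the red stripe near (252,228). The gripper is off to the left, and the bell at (186,210) is the nearest neighbour. Next I'll measure these.

```bash
python3 - <<'E'
from h import *
c=cam('top'); im=c['pixels']; P=cloud(c)
hsv=cv2.cvtColor(im,cv2.COLOR_RGB2HSV).astype(int); H,S,V=hsv[...,0],hsv[...,1],hsv[...,2]
box=np.zeros((480,640),bool); box[195:275,225:300]=1
org=box&(H>5)&(H<20)&(S>200)&(V>180)
red=box&((H<5)|(H>170))&(S>100)&(V>120)
for n,m,z in(('pin',org,.091),('red',red,.087)):
    v,u=np.nonzero(m); p=np.array([onplane(c,a,b,z) for a,b in zip(u,v)]); print(n,len(u),u.mean(),v.mean(),p.mean(0),P[m].mean(0)); 
    if n=='red': print(p[:,:2].round(3).tolist())
# axis: rim of top by height
m=box&(P[...,2]>.062)&(P[...,2]<.12); q=P[m]; print(len(q),q.min(0),q.max(0))
e,rad=cv2.minEnclosingCircle(q[:,:2].astype(np.float32)); print('circ',e,rad)
m=box&(P[...,2]>.081)&(P[...,2]<.094)&~org; q=P[m]; e,rad=cv2.minEnclosingCircle(q[:,:2].astype(np.float32)); print('disc',e,rad,np.median(q[:,2]))
m=box&(P[...,2]>.0965); q=P[m]; print('hub/ribs',len(q),q.round(3).tolist())
cv2.imwrite('pics/crop.png',cv2.resize(im[195:275,220:310,::-1],None,fx=7,fy=7,interpolation=cv2.INTER_CUBIC))
E
```

```text
pin 37 267.1081081081081 209.54054054054055 [0.5625925  0.02768956 0.091     ] [0.55800075 0.02423443 0.1276838 ]
red 14 252.78571428571428 228.57142857142858 [0.51035528 0.06846189 0.087     ] [0.51021899 0.06828259 0.08844906]
[[0.518, 0.073], [0.515, 0.076], [0.515, 0.073], [0.515, 0.071], [0.512, 0.073], [0.512, 0.071], [0.512, 0.068], [0.509, 0.071], [0.509, 0.068], [0.509, 0.065], [0.506, 0.065], [0.506, 0.062], [0.503, 0.062], [0.503, 0.06]]
2405 [ 0.40883354 -0.03390377  0.06200687] [0.57026915 0.12204667 0.1086065 ]
circ (0.4907127022743225, 0.04503253474831581) 0.08229173719882965
disc (0.49595504999160767, 0.04435410350561142) 0.06914099305868149 0.08762361074928404
hub/ribs 155 [[0.381, -0.101, 1.46], [0.563, 0.033, 0.097], [0.563, 0.024, 0.1], [0.381, -0.101, 1.46], [0.381, -0.101, 1.46], [0.381, -0.101, 1.46], [0.381, -0.101, 1.46], [0.381, -0.101, 1.46], [0.381, -0.101, 1.46], [0.381, -0.101, 1.46], [0.529, 0.011, 0.098], [0.527, 0.014, 0.097], [0.527, 0.011, 0.1], [0.527, 0.008, 0.099], [0.524, 0.017, 0.097], [0.524, 0.011, 0.099], [0.524, 0.008, 0.1], [0.521, 0.019, 
[... 2420 characters left out ...]
61, 0.073, 0.097], [0.461, 0.066, 0.102], [0.461, 0.064, 0.097], [0.381, -0.101, 1.46], [0.458, 0.075, 0.101], [0.458, 0.072, 0.1], [0.458, 0.07, 0.097], [0.458, 0.067, 0.099], [0.458, 0.037, 0.097], [0.456, 0.078, 0.098], [0.456, 0.075, 0.099], [0.455, 0.072, 0.101], [0.381, -0.101, 1.46], [0.453, 0.081, 0.098], [0.453, 0.078, 0.101], [0.453, 0.075, 0.103], [0.453, 0.073, 0.098], [0.45, 0.081, 0.1], [0.45, 0.078, 0.098], [0.45, 0.075, 0.101], [0.448, 0.081, 0.097], [0.447, 0.077, 0.106], [0.381, -0.101, 1.46], [0.381, -0.101, 1.46], [0.381, -0.101, 1.46], [0.381, -0.101, 1.46], [0.381, -0.101, 1.46], [0.381, -0.101, 1.46], [0.381, -0.101, 1.46], [0.381, -0.101, 1.46], [0.381, -0.101, 1.46]]
```

View pics/crop.png

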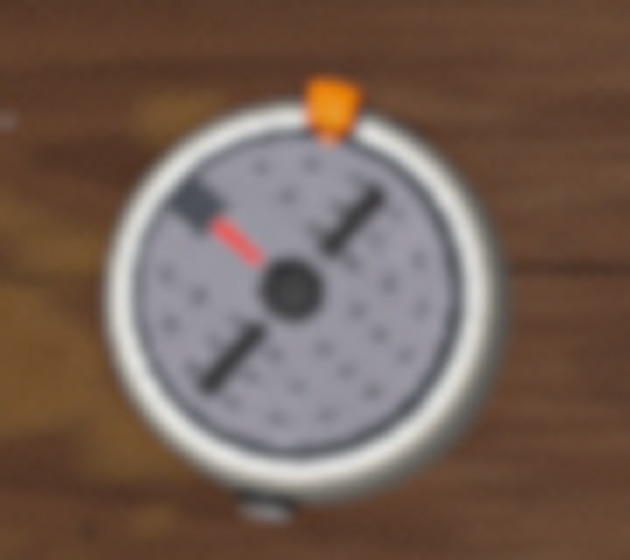

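The crop shows the hub at (292,290), the bracket at (332,107), the notch at (197,200), and the ribs at (355,220) and (233,358). The disc therefore has to turn about 59° clockwise. I'll put the partly open fingers either side of the hub so that each pushes a rib, then check the exact numbers and the heights along the way.

```bash
cat >> h.py <<'E'
def centre(c):
    """axis from ellipse of bright white+disc blob -> project; hub from dark blob"""
    P=cloud(c); im=c['pixels']; return P,im,cv2.cvtColor(im,cv2.COLOR_RGB2HSV).astype(int)
def delta(p):
    s=r.read_state(); return R.from_quat(s['eef_rot']).as_matrix().T@(np.array(p)-s['ee_pos'])*1000
E
python3 - <<'E'
from h import *
for n,(u0,u1,v0,v1) in (('top',(225,300,195,275)),('scene',(250,325,190,255))):
    c=cam(n); P,im,h=centre(c)
    m=np.zeros((480,640),bool); m[v0:v1,u0:u1]=1
    H,S,V=h[...,0],h[...,1],h[...,2]
    disc=(m&(S<70)&(V>115)&(V<190)).astype(np.uint8)
    hubm=m&(V<75)&(P[...,2]>.098)&(P[...,2]<.115)
    p=np.array([onplane(c,a,b,.103)[:2] for b,a in zip(*np.nonzero(hubm))]); k=np.linalg.norm(p-[.4875,.045],axis=1)<.016
    print(n,'hub',k.sum(),p[k].mean(0),p[k].min(0),p[k].max(0))
    o=m&(H>5)&(H<20)&(S>200)&(V>180)&(P[...,2]>.086)
    p=np.array([onplane(c,a,b,.091)[:2] for b,a in zip(*np.nonzero(o))]); print('brk',p.mean(0))
    red=m&((H<5)|(H>170))&(S>100)&(V>120)
    p=np.array([onplane(c,a,b,.087)[:2] for b,a in zip(*np.nonzero(red))]); print('red',len(p),p.mean(0))
    P=P[(P[...,2]<1)&(P[...,2]>.0)]
    for x0 in(.1,.2,.3,.4,.5): print([round(float(np.percentile(q,99)),2) if len(q:=P[(abs(P[:,0]-x0-.05)<.05)&(abs(P[:,1]-y)<.05)][:,2])>5 else None for y in(0,.1,.2,.3,.4,.5,.6,.7)])
print(delta([.4875,.045,.2]))
E
```

```text
top hub 39 [0.48860869 0.04358292] [0.47965738 0.03578329] [0.49634808 0.0523517 ]
brk [0.56239101 0.02745119]
red 14 [0.51035528 0.06846189]
[0.02, 0.74, 0.73, 0.7, 0.68, 0.39, 0.4, 0.11]
[0.02, 0.02, 0.01, 0.01, 0.01, 0.4, 0.39, 0.14]
[0.01, 0.02, 0.02, 0.04, 0.03, 0.01, 0.14, 0.15]
[0.11, 0.1, 0.01, 0.04, 0.22, 0.22, 0.21, 0.15]
[0.1, 0.09, 0.04, 0.21, 0.22, 0.22, 0.22, 0.15]
scene hub 46 [0.48895816 0.04096977] [0.47507823 0.02930324] [0.50027271 0.05361059]
brk nan
red 5 [0.51633175 0.07022306]
[0.02, 0.74, 0.72, 0.67, 0.0, None, None, None]
[0.02, 0.02, 0.01, 0.01, 0.01, 0.01, 0.14, 0.13]
[0.01, 0.02, 0.01, 0.04, 0.03, 0.01, 0.14, 0.15]
[0.1, 0.1, 0.01, 0.2, 0.22, 0.22, 0.19, 0.17]
[0.1, 0.09, 0.04, 0.22, 0.22, 0.22, 0.22, 0.19]
[-451.51789759 -435.62333386   22.48694062]<stdin>:11: RuntimeWarning: Mean of empty slice.
  ret = ret.dtype.type(ret / rcount)
```

Call:
apply_moves:
  steps:
    - [0,0,0,0,0,-40,0.61]
    - [0,0,0,0,0,-80,0.61]
    - [0,0,1.42,-452,-436,-80,0.61]
    - [0,0,1.42,-452,-436,-80,0.61]
    - [0,0,1.42,-452,-436,-80,0.61]
    - [0,0,1.42,-452,-436,-80,0.61]
    - [0,0,1.42,-452,-436,-80,0.61]
    - [0,0,1.42,-452,-436,-80,0.61]
    - [0,0,1.42,-452,-436,-80,0.61]
    - [0,0,1.42,-452,-436,-80,0.61]
    - [0,0,1.42,-452,-436,-80,0.61]
    - [0,0,1.42,-452,-436,-80,0.61]
    - [0,0,1.42,-452,-436,-80,0.61]
    - [0,0,1.42,-452,-436,-80,0.61]
    - [0,0,1.42,-452,-436,-80,0.61]
    - [0,0,1.42,-452,-436,-80,0.61]
    - [0,0,1.42,-452,-436,-80,0.61]
    - [0,0,1.42,-452,-436,-80,0.61]
    - [0,0,1.42,-452,-436,-80,0.61]
    - [0,0,1.42,-452,-436,-80,0.61]

```text
time: 1.92
ee_pos: [0.4877, 0.045, 0.3024]
eef_rot: [0.76, 0.651, -0.0, -0.0]
ft_force: [-0.2, 1.6, 0.2]
width: 0.0696
grip_force: 0.0
```

```bash
python3 - <<'E'
from h import *
c=cam('wrist','w1.png'); print(c['fovy'],c['cx'],c['cy'],c['position'],c['orientation'])
print(delta([.488,.044,.125]))
E
```

```text
65.70646984690485 321.99134175685384 245.1661058783475 [0.50010715 0.12557486 0.46480474] [ 0.98566172 -0.07599235 -0.01158957  0.15020593]
[ -1.79429062   0.89922103 177.36362925]
```

View pics/w1.png

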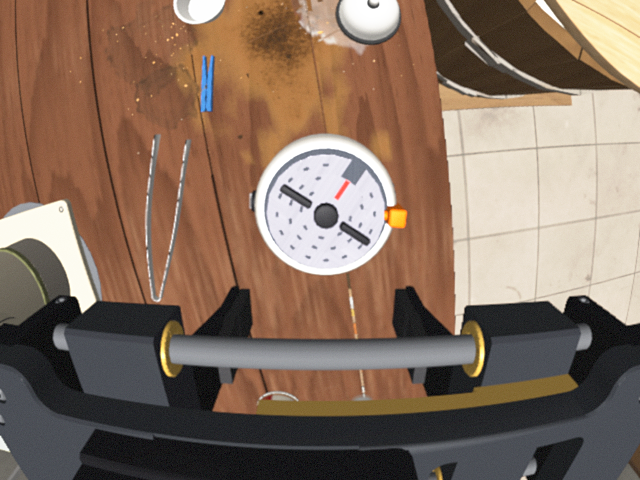

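The wrist view is clear: the hub is at (326,215), the bracket at (397,217), the red stripe at (341,190), and the ribs at (296,196) and (355,233). I'll refine the positions with fisheye rays.

```bash
cat >> h.py <<'E'
def fplane(c,u,v,z):
    # focal length as stated: half height / tan(fovy/2); equidistant ray angle r/f
    x,y=np.asarray(u,float)-c['cx'],np.asarray(v,float)-c['cy']; rr=np.hypot(x,y)+1e-9; t=rr/c['f']
    d=np.stack([np.sin(t)*x/rr,np.sin(t)*y/rr,np.cos(t)],-1)@c['R'].T; p=np.array(c['position'])
    return p+d*((z-p[2])/d[...,2])[...,None]
def wmeasure(c,drop=0.0,ax=(.488,.044)):
    h=cv2.cvtColor(c['pixels'],cv2.COLOR_RGB2HSV).astype(int); H,S,V=h[...,0],h[...,1],h[...,2]
    vv,uu=np.mgrid[0:480,0:640]
    def pts(m,z,r0,r1):
        q=fplane(c,uu[m],vv[m],z)[:,:2]; d=np.linalg.norm(q-ax,axis=1); return q[(d>r0)&(d<r1)]
    hub=pts(V<70,.103-drop,0,.016); br=pts((H>5)&(H<22)&(S>150)&(V>150),.091,.055,.1); red=pts(((H<6)|(H>170))&(S>90)&(V>120),.087-drop,.01,.055)
    rib=pts(V<70,.099-drop,.02,.056)
    a=hub.mean(0); an=lambda q:np.degrees(np.arctan2(*(q-a)[::-1]))
    rb=rib-a; w,E=np.linalg.eigh(rb.T@rb)
    print('hub',len(hub),a,hub.min(0),hub.max(0),'brk',len(br),br.mean(0),'red',len(red),red.mean(0))
    print('pin ang',an(br.mean(0)),'red ang',an(red.mean(0)),'rib line',np.degrees(np.arctan2(E[1,1],E[0,1])),len(rib),'disc angle deg',an(red.mean(0))-an(br.mean(0)))
E
python3 - <<'E'
from h import *
wmeasure(cam('wrist'))
E
```

```text
hub 113 [0.49306946 0.04500612] [0.48006387 0.03266218] [0.50223001 0.05655228] brk 483 [0.53074467 0.07358875] red 92 [0.51095436 0.06495458]
pin ang 37.186094537709415 red ang 48.12202092740593 rib line 136.52434704112932 160 disc angle deg 10.935926389696512
```

```bash
sed -i 's/(S>150)&(V>150)/(S>190)\&(V>200)/' h.py; python3 - <<'E'
from h import *
c=cam('wrist')
wmeasure(c,ax=(.491,.045)); wmeasure(c,ax=(.493,.045))
E
```

```text
hub 99 [0.49310231 0.04475873] [0.48050291 0.03222985] [0.50219379 0.05629582] brk 171 [0.56355785 0.02843907] red 95 [0.51112766 0.06497052]
pin ang -13.041462148008469 red ang 48.272668614912696 rib line 136.5234456466608 169 disc angle deg 61.31413076292117
hub 99 [0.49310231 0.04475873] [0.48050291 0.03222985] [0.50219379 0.05629582] brk 171 [0.56355785 0.02843907] red 95 [0.51112766 0.06497052]
pin ang -13.041462148008469 red ang 48.272668614912696 rib line 136.60147900402131 165 disc angle deg 61.31413076292117
```

Call:
apply_moves:
  steps:
    - [0,0,0,0,2,40,0.61]
    - [0,0,0,0,2,80,0.61]
    - [0,0,0,0,2,120,0.61]
    - [0,0,0,0,2,155,0.61]
    - [0,0,0,0,2,180,0.61]
    - [0,0,0,0,2,190,0.61]
    - [0,0,0,0,2,196,0.61]
    - [0,0,0,0,2,200,0.61]
    - [0,0,0,0,2,204,0.61]
    - [0,0,0,0,2,207,0.61]
    - [0,0,0,0,2,209,0.61]
    - [0,0,0,0,2,209,0.61]
    - [0,0,0,0,2,209,0.61]

```text
time: 3.15
ee_pos: [0.4901, 0.0445, 0.094]
eef_rot: [0.759, 0.651, 0.0, 0.0]
ft_force: [-0.9, -0.2, -0.2]
width: 0.0698
grip_force: 0.0
```

Call:
apply_moves:
  steps:
    - [0,0,0,0,0,2,0.61]
    - [0,0,0.07,0,0,2,0.61]
    - [0,0,0.14,0,0,2,0.61]
    - [0,0,0.21,0,0,2,0.61]
    - [0,0,0.28,0,0,2,0.61]
    - [0,0,0.35,0,0,2,0.61]
    - [0,0,0.42,0,0,2,0.61]
    - [0,0,0.49,0,0,2,0.61]
    - [0,0,0.56,0,0,2,0.61]
    - [0,0,0.63,0,0,2,0.61]
    - [0,0,0.7,0,0,2,0.61]
    - [0,0,0.77,0,0,2,0.61]
    - [0,0,0.84,0,0,2,0.61]
    - [0,0,0.91,0,0,2,0.61]
    - [0,0,0.98,0,0,2,0.61]
    - [0,0,1.05,0,0,2,0.61]
    - [0,0,1.05,0,0,2,0.61]
    - [0,0,1.05,0,0,2,0.61]

```text
time: 4.65
ee_pos: [0.49, 0.0445, 0.0916]
eef_rot: [0.983, 0.184, 0.0, -0.0]
ft_force: [0.8, 1.4, 1.1]
width: 0.0702
grip_force: 0.3
```

```bash
python3 - <<'E'
from h import *
c=cam('wrist'); t=cam('top')
a=c['pixels'][:,:,::-1]; b=cv2.resize(t['pixels'][190:280,220:310,::-1],(480,480),interpolation=cv2.INTER_CUBIC)
cv2.imwrite('pics/w2.png',cv2.resize(np.hstack([a,b]),(800,343)))
print(r.read_state()['torque'])
wmeasure(c,ax=(.4895,.0445))
E
```

```text
[ 0.14128618 -0.04371497  0.00981515]
hub 1714 [0.49120207 0.04284552] [0.47427347 0.03056836] [0.50541171 0.05633752] brk 1291 [0.56181985 0.02857043] red 476 [0.52096138 0.04169356]
pin ang -11.428095344607149 red ang -2.216754014628167 rib line 106.89543429456027 5239 disc angle deg 9.211341329978982
```

View pics/w2.png

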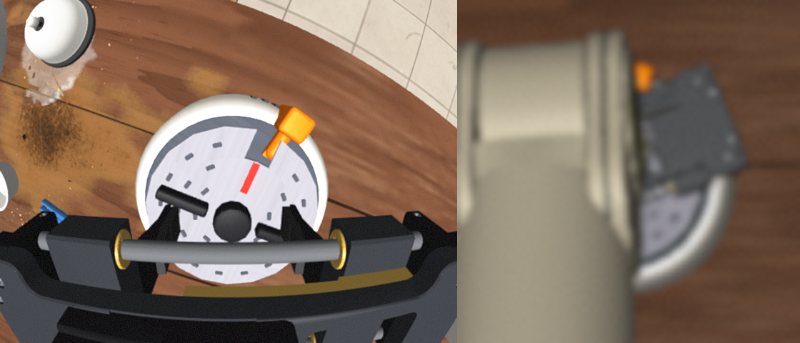

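The wrist view shows both fingers against the ribs. The stripe at (248,178 in the shrunk view) is short of the pin by about 8°, and the hub is at (231,220). I'll push 5° more and measure again.

Call:
apply_moves:
  steps:
    - [0,0,0.04,0,0,0,0.61]
    - [0,0,0.07,0,0,0,0.61]
    - [0,0,0.09,0,0,0,0.61]
    - [0,0,0.09,0,0,0,0.61]
    - [0,0,0.09,0,0,0,0.61]

```text
time: 5.17
ee_pos: [0.49, 0.0444, 0.0916]
eef_rot: [0.99, 0.139, 0.0, -0.0]
ft_force: [1.9, 0.5, 0.8]
width: 0.0701
grip_force: 0.6
```

```bash
cat >> h.py <<'E'
def ang2(c,drop=0.0):
    h=cv2.cvtColor(c['pixels'],cv2.COLOR_RGB2HSV).astype(int); H,S,V=h[...,0],h[...,1],h[...,2]
    vv,uu=np.mgrid[0:480,0:640]; out={}
    for n,m,zs in(('red',((H<6)|(H>170))&(S>90)&(V>120),(.087-drop,)),('org',(H>7)&(H<22)&(S>190)&(V>120),(.091,.081))):
        for z in zs:
            q=fplane(c,uu[m],vv[m],z)[:,:2]; rel=q-[.4895,.0445]; d=np.hypot(*rel.T); r0,r1={.091:(.068,.086),.081:(.048,.062)}.get(z,(.01,.045)); k=(d>r0)&(d<r1)&(rel[:,0]>0)
            if k.sum()<5: print(n,z,'none'); continue
            vx,vy,x,y=cv2.fitLine(rel[k].astype(np.float32),cv2.DIST_HUBER,0,.001,.001).ravel()
            print(n,z,k.sum(),'mean',rel[k].mean(0)*1e3,'dir',np.degrees(np.arctan2(rel[k].mean(0)[1],rel[k].mean(0)[0])),'line',np.degrees(np.arctan(vy/vx)),'rng',d[k].min(),d[k].max())
E
python3 - <<'E'
from h import *
c=cam('wrist'); ang2(c); print(r.read_state()['torque'],r.read_state()['eef_rot'])
cv2.imwrite('pics/w3.png',cv2.resize(c['pixels'][110:350,180:480,::-1],(750,600),interpolation=cv2.INTER_CUBIC))
E
```

```text
red 0.087 466 mean [31.00198733 -5.45306156] dir -9.975934712506268 line -7.3171606 rng 0.020310970172512842 0.042353985679300196
org 0.091 1134 mean [ 76.11243941 -15.13108635] dir -11.243758499638918 line 72.72418 rng 0.0680566086282061 0.08598280648329482
org 0.081 471 mean [ 54.06470529 -11.38957446] dir -11.896300424599445 line 5.8946576 rng 0.048646183655388996 0.06198398125747759
[ 0.11578781 -0.18727629  0.03243225] [ 9.90341888e-01  1.38646774e-01  1.11957539e-04 -5.82751653e-05]
```

View pics/w3.png

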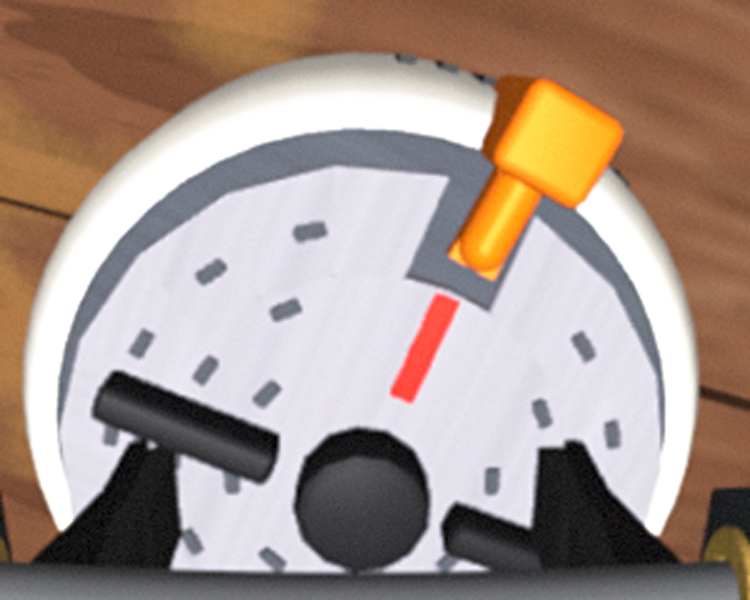

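The crop shows the notch's inner corners at (408,275) and (490,308), the pin's foot at (450,258)–(498,275), and the stripe running from (446,296) to (402,401). Next I'll cast rays through these points.

```bash
python3 - <<'E'
from h import *
c=cam('wrist')
A=np.array([.4895,.0445])
for n,u,v,z in [('notchL',408,275,.087),('notchR',490,308,.087),('outL',447,178,.087),('outR',537,215,.087),('stripe out',447,297,.087),('stripe in',402,401,.087),('pin footL',450,258,.070),('pin footR',498,275,.070),('brk a',540,80,.091),('brk b',623,132,.091),('brk c',578,207,.091),('brk d',496,155,.091),('hub top left',304,478,.103),('hub right',428,482,.103)]:
    p=fplane(c,np.array([u/2.5+180]),np.array([v/2.5+110]),z)[0,:2]-A
    print(n,(p*1e3).round(1),'r',round(np.hypot(*p)*1e3,1),'ang',round(np.degrees(np.arctan2(p[1],p[0])),1))
E
```

```text
notchL [43.6  1.4] r 43.6 ang 1.8
notchR [ 41.8 -15.3] r 44.5 ang -20.1
outL [62.9 -0.3] r 62.9 ang -0.2
outR [ 61.2 -18.3] r 63.9 ang -16.6
stripe out [41.6 -6.9] r 42.2 ang -9.4
stripe in [19.4 -4.8] r 20.0 ang -13.8
pin footL [45.8 -7.9] r 46.5 ang -9.8
pin footR [ 45.2 -18.5] r 48.8 ang -22.3
brk a [ 84.9 -10.4] r 85.5 ang -7.0
brk b [ 80.8 -27.8] r 85.5 ang -19.0
brk c [ 65.3 -24.1] r 69.6 ang -20.3
brk d [69.8 -6.9] r 70.1 ang -5.6
hub top left [ 6.  10.4] r 12.0 ang 59.8
hub right [ 11.4 -11.4] r 16.1 ang -45.0
```

Line directions put the remaining turn at about 7°, and centroids put it at about 4°. I'll push 4.5° more, lift clear, and measure from the cleaner high view.

Call:
apply_moves:
  steps:
    - [0,0,0.04,0,0,0,0.61]
    - [0,0,0.06,0,0,0,0.61]
    - [0,0,0.08,0,0,0,0.61]
    - [0,0,0.08,0,0,0,0.61]
    - [0,0,0.08,0,0,0,0.61]
    - [0,0,0.06,0,0,-2,0.61]
    - [0,0,0.04,0,0,-10,0.61]
    - [0,0,0.04,0,0,-40,0.61]
    - [0,0,0.04,0,0,-80,0.61]
    - [0,0,0.04,0,0,-120,0.61]
    - [0,0,0.04,0,0,-120,0.61]
    - [0,0,0.04,0,0,-120,0.61]

```text
time: 6.27
ee_pos: [0.4909, 0.0444, 0.2141]
eef_rot: [0.993, 0.119, 0.002, -0.001]
ft_force: [-0.3, 0.1, 0.1]
width: 0.07
grip_force: 0.0
```

```bash
python3 - <<'E'
from h import *
c=cam('wrist'); wmeasure(c,ax=(.4905,.0445)); ang2(c)
cv2.imwrite('pics/w4.png',cv2.resize(c['pixels'][100:340,180:480,::-1],(750,600),interpolation=cv2.INTER_CUBIC))
E
```

```text
hub 198 [0.49559017 0.04322159] [0.48021748 0.03149257] [0.50538313 0.05486091] brk 317 [0.55965102 0.02959199] red 157 [0.52041783 0.03647418]
pin ang -12.01116141532857 red ang -15.204048774051847 rib line 76.7398729362097 345 disc angle deg -3.1928873587232776
red 0.087 155 mean [30.66434008 -8.02469931] dir -14.665136521873098 line -11.705607 rng 0.021069569788586158 0.042272633697042636
org 0.091 199 mean [ 76.10490841 -15.52502584] dir -11.529859006498805 line 88.91656 rng 0.0681242118011508 0.08594177120279226
org 0.081 130 mean [ 53.72545066 -12.11631199] dir -12.708889062285692 line 17.253202 rng 0.04882988254940105 0.061976794182865697
```

View pics/w4.png

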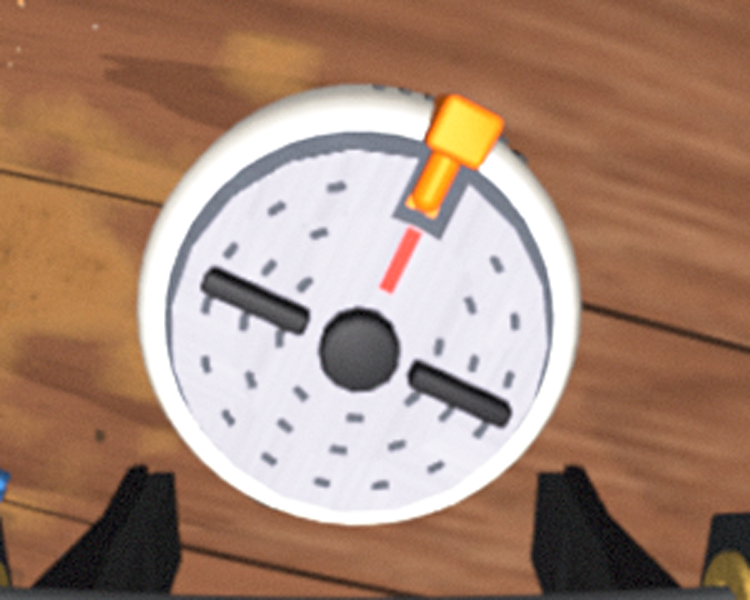

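The crop shows the notch now surrounding the pin: inner corners at (396,213) and (440,236), rib ends at (206,280) and (508,412), and stripe from (415,230) to (386,290). I'll check the directions by rays.

```bash
python3 - <<'E'
from h import *
c=cam('wrist')
f=lambda u,v,z: fplane(c,np.array([u/2.5+180]),np.array([v/2.5+100]),z)[0,:2]
g=lambda a,b: round(float(np.degrees(np.arctan2(*(b-a)[::-1]))),1)
br=[f(*q,.091) for q in((442,97),(503,128),(487,168),(428,140))]
print('bracket',np.mean(br,0),g(br[3],br[0]),g(br[2],br[1]),g(br[1],br[0])-90)
rib=[f(*q,.099) for q in((211,272),(306,316),(413,366),(508,406))]
print('ribs',g(rib[3],rib[0])-90,g(rib[1],rib[0])-90,g(rib[3],rib[2])-90,'mid',(rib[0]+rib[3])/2,(rib[1]+rib[2])/2)
s=[f(*q,.087) for q in((415,230),(386,290))]; n=[f(*q,.087) for q in((394,213),(440,237))]
ax=(rib[0]+rib[3])/2
print('stripe',g(s[1],s[0]),g(ax,np.mean(s,0)),'notch',g(n[1],n[0])-90,g(ax,np.mean(n,0)),'pin',g(ax,np.mean(br,0)))
print(delta([.49,.0445,.12]))
E
```

```text
bracket [0.56278456 0.0268474 ] -3.6 -6.9 -12.099999999999994
ribs -11.400000000000006 -12.200000000000003 -9.900000000000006 mid [0.4938969  0.04213188] [0.49339125 0.04291634]
stripe -11.2 -13.9 notch -13.700000000000003 -12.9 pin -12.5
[ 7.35631711e-01 -6.91309776e-02  9.12887927e+01]
```

The disc is aligned to within about 1°. Now I'll shut the fingers and come down over the hub.

Call:
apply_moves:
  steps:
    - [0,0,0,0,0,0,-1]
    - [0,0,0,0,0,10,-1]
    - [0,0,0,0,0,20,-1]
    - [0,0,0,0,0,30,-1]
    - [0,0,0,0,0,40,-1]
    - [0,0,0,0,0,55,-1]
    - [0,0,0,0,0,70,-1]
    - [0,0,0,0,0,85,-1]
    - [0,0,0,0,0,95,-1]
    - [0,0,0,0,0,100,-1]
    - [0,0,0,0,0,104,-1]
    - [0,0,0,0,0,107,-1]
    - [0,0,0,0,0,107,-1]
    - [0,0,0,0,0,107,-1]

```text
time: 7.53
ee_pos: [0.4901, 0.0444, 0.1049]
eef_rot: [0.993, 0.118, 0.0, -0.0]
ft_force: [-0.5, -0.8, 0.4]
width: 0.0004
grip_force: 0.0
```

Call:
apply_moves:
  steps:
    - [0,0,0,0,0,1,-1]
    - [0,0,0,0,0,2,-1]
    - [0,0,0,0,0,3,-1]
    - [0,0,0,0,0,4,-1]
    - [0,0,0,0,0,5,-1]
    - [0,0,0,0,0,6,-1]
    - [0,0,0,0,0,7,-1]
    - [0,0,0,0,0,8,-1]
    - [0,0,0,0,0,8,-1]
    - [0,0,0,0,0,8,-1]

```text
time: 8.37
ee_pos: [0.4899, 0.0444, 0.0964]
eef_rot: [0.993, 0.118, -0.0, -0.0]
ft_force: [1.6, 0.5, 2.9]
width: 0.0005
grip_force: 0.9
```

The disc is about 6.5 mm down at only 3 N, so the pin is in the notch. I'll carry on until it is home.

Call:
apply_moves:
  steps:
    - [0,0,0,0,0,1,-1]
    - [0,0,0,0,0,2,-1]
    - [0,0,0,0,0,3,-1]
    - [0,0,0,0,0,3.5,-1]
    - [0,0,0,0,0,4,-1]
    - [0,0,0,0,0,4,-1]
    - [0,0,0,0,0,4,-1]

```text
time: 8.95
ee_pos: [0.49, 0.0444, 0.0933]
eef_rot: [0.993, 0.118, 0.0, -0.0]
ft_force: [-3.0, 0.5, 15.1]
width: 0.0003
grip_force: 7.3
```

Call:
apply_moves:
  steps:
    - [0,0,0,0,0,0.5,-1]
    - [0,0,0,0,0,1,-1]
    - [0,0,0,0,0,1,-1]

```text
time: 9.2
ee_pos: [0.4901, 0.0445, 0.093]
eef_rot: [0.993, 0.118, 0.0, -0.001]
ft_force: [-7.8, -0.9, 26.1]
width: 0.0002
grip_force: 13.2
```

Call:
apply_moves:
  steps:
    - [0,0,0,0,0,-2,-1]
    - [0,0,0,0,0,-5,-1]
    - [0,0,0,0,0,-20,-1]
    - [0,0,0,0,0,-50,-1]
    - [0,0,0,0,0,-90,-1]
    - [0,0,0,0,0,-120,-1]
    - [0,0,0,0,0,-120,-1]
    - [0,0,0,0,0,-120,-1]

```text
time: 9.87
ee_pos: [0.4903, 0.0445, 0.2126]
eef_rot: [0.993, 0.118, 0.001, -0.001]
ft_force: [0.6, -0.1, -0.1]
width: 0.0006
grip_force: 0.0
```

```bash
python3 - <<'E'
from h import *
c=cam('wrist'); ang2(c,.01)
cv2.imwrite('pics/w5.png',cv2.resize(c['pixels'][100:340,180:480,::-1],(750,600),interpolation=cv2.INTER_CUBIC))
P=cloud(cam('top')); q=P[(np.hypot(P[...,0]-.49,P[...,1]-.0445)<.058)&(P[...,2]<.15)]; print(len(q),np.median(q[:,2]) if len(q) else '')
E
```

```text
red 0.077 141 mean [30.66215515 -8.08519623] dir -14.77188415765558 line -11.954889 rng 0.020915638138834323 0.04237387465621314
org 0.091 201 mean [ 76.27947779 -15.20882691] dir -11.275933579068601 line 87.07897 rng 0.06803031636649136 0.08597579808731967
org 0.081 135 mean [ 53.70662658 -11.98185699] dir -12.576632143983156 line 12.762813 rng 0.04884485858030484 0.06188960312157399
379 0.07797471423530955
```

View pics/w5.png

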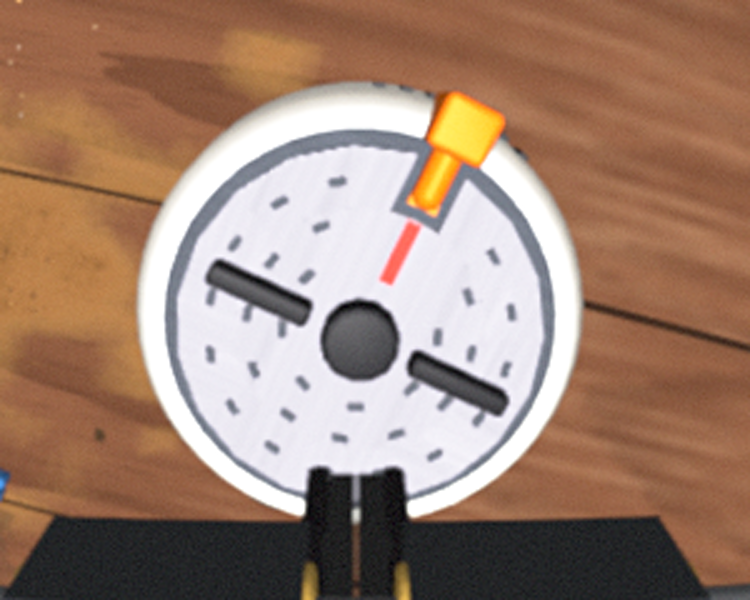

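The picture shows the disc down with the pin centred in the notch at (428,190). The top camera puts the disc face at 78 mm, against 87.6 mm before, so it is home. The hand is clear, so I'm handing in.

```bash
python3 -c "from bench import r; print(r.close_job())"
```

```text
the job is handed in; nothing more can be done
None
```

The disc was turned until its notch stood over the orange pin, then pressed fully home (top face measured at 78 mm; 77 mm expected). The hand was lifted clear and the job handed in at about 10 s; no verdict came back.

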